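# Find the rocking corner of the jig plate and press its shim flat

## Task

Press down on the corners of the square aluminium jig plate, one after another, until you find the one that rocks, then press that corner's yellow shim tab fully flat with a fingertip so that the plate lies level. Leave the other three shims standing and the things around undisturbed; the plate is only pressed, never lifted or shoved out of place, and nothing is picked up.

Things in the scene. Friction and masses are not known exactly. Their poses are not given: they have to be found in the camera images.
- base: Round green machine base, 300 mm across and 12 mm thick, fixed to the bench; origin at the centre of its underside. It may stand at any turn about the vertical.
- plate: Square aluminium jig plate 180 x 180 x 15 mm, about 2 kg, lying loose on four hidden rubber pads on the base, its sides along the base's x and y axes, with an upturned light wooden bowl (112 mm across, 46 mm high) screwed down at its middle. Origin at the centre of the plate's underside, 26 mm above the bench; the plate's upper face is 41 mm above the bench and the bowl's top 87 mm.
- corner_1 (a point): Point on the plate's upper face (marked by a small dark disc) right above the pad of corner 1, 68 mm from the plate's middle along each side; 41 mm above the bench while the plate is level. Its shim is shim 1. Three corners are solid. One, whichever it is, rocks: it gives at about 4 N of downward push, sinks 5 mm to a stop, the opposite corner rising as much, and it stays down until its shim lifts it.
- corner_2 (a point): Point on the plate's upper face (marked by a small dark disc) right above the pad of corner 2, 68 mm from the plate's middle along each side; 41 mm above the bench while the plate is level. Its shim is shim 2. Three corners are solid. One, whichever it is, rocks: it gives at about 4 N of downward push, sinks 5 mm to a stop, the opposite corner rising as much, and it stays down until its shim lifts it.
- corner_3 (a point): Point on the plate's upper face (marked by a small dark disc) right above the pad of corner 3, 68 mm from the plate's middle along each side; 41 mm above the bench while the plate is level. Its shim is shim 3. Three corners are solid. One, whichever it is, rocks: it gives at about 4 N of downward push, sinks 5 mm to a stop, the opposite corner rising as much, and it stays down until its shim lifts it.
- corner_4 (a point): Point on the plate's upper face (marked by a small dark disc) right above the pad of corner 4, 68 mm from the plate's middle along each side; 41 mm above the bench while the plate is level. Its shim is shim 4. Three corners are solid. One, whichever it is, rocks: it gives at about 4 N of downward push, sinks 5 mm to a stop, the opposite corner rising as much, and it stays down until its shim lifts it.
- shim_1_tab (a point): Press point on shim 1's yellow tab (38 x 26 x 4 mm): on its upper face, 26 mm out from the hinge, about 27 mm outside the plate's edge and 50 mm from point corner_1. Seen from above, going anticlockwise, each tab comes just before its corner. Point's height: about 28 mm standing, 17.5 mm flat (and 3 mm farther out). x outward, y along the hinge, z up; tilts as it is pressed.
- shim_1 (a joint): Hinge of shim 1's tab, rad: 0 standing up at a slope, 0.45 pressed flat along the base (its stop). Stiff: about 8 N downward on the press point moves it, and it stays where it is left. As it goes flat its inner end rises under its corner: it lifts the sunken corner back to level; under a solid corner it only comes up to the plate.
- shim_2_tab (a point): Press point on shim 2's yellow tab (38 x 26 x 4 mm): on its upper face, 26 mm out from the hinge, about 27 mm outside the plate's edge and 50 mm from point corner_2. Seen from above, going anticlockwise, each tab comes just before its corner. Point's height: about 28 mm standing, 17.5 mm flat (and 3 mm farther out). x outward, y along the hinge, z up; tilts as it is pressed.
- shim_2 (a joint): Hinge of shim 2's tab, rad: 0 standing up at a slope, 0.45 pressed flat along the base (its stop). Stiff: about 8 N downward on the press point moves it, and it stays where it is left. As it goes flat its inner end rises under its corner: it lifts the sunken corner back to level; under a solid corner it only comes up to the plate.
- shim_3_tab (a point): Press point on shim 3's yellow tab (38 x 26 x 4 mm): on its upper face, 26 mm out from the hinge, about 27 mm outside the plate's edge and 50 mm from point corner_3. Seen from above, going anticlockwise, each tab comes just before its corner. Point's height: about 28 mm standing, 17.5 mm flat (and 3 mm farther out). x outward, y along the hinge, z up; tilts as it is pressed.
- shim_3 (a joint): Hinge of shim 3's tab, rad: 0 standing up at a slope, 0.45 pressed flat along the base (its stop). Stiff: about 8 N downward on the press point moves it, and it stays where it is left. As it goes flat its inner end rises under its corner: it lifts the sunken corner back to level; under a solid corner it only comes up to the plate.
- shim_4_tab (a point): Press point on shim 4's yellow tab (38 x 26 x 4 mm): on its upper face, 26 mm out from the hinge, about 27 mm outside the plate's edge and 50 mm from point corner_4. Seen from above, going anticlockwise, each tab comes just before its corner. Point's height: about 28 mm standing, 17.5 mm flat (and 3 mm farther out). x outward, y along the hinge, z up; tilts as it is pressed.
- shim_4 (a joint): Hinge of shim 4's tab, rad: 0 standing up at a slope, 0.45 pressed flat along the base (its stop). Stiff: about 8 N downward on the press point moves it, and it stays where it is left. As it goes flat its inner end rises under its corner: it lifts the sunken corner back to level; under a solid corner it only comes up to the plate.
- ferrule: Brass ring 26 mm across, 28 mm high, loose, standing on the base's rim between two shims; origin at the centre of its underside. Leave alone.
- wax_pot: Small red pot with a white cap, 30 mm across, 32 mm high, loose, standing on the base's rim between two shims; origin at the centre of its underside. Leave alone.
- finial: Small dark wooden turned finial, 26 mm across, 36 mm high, loose, standing on the base's rim between two shims; origin at the centre of its underside. Leave alone.
- spindle_nut: Steel stepped nut, 28 mm across, 26 mm high, loose, standing on the base's rim between two shims; origin at the centre of its underside. Leave alone.
- mallet: Dark wooden carver's mallet standing on its head, 72 mm across, 180 mm high, loose on the bench; origin at the centre of its underside. Leave alone.
- turned_bowl: Light wooden bowl, 140 mm across, 60 mm high, loose on the bench; origin at the centre of its underside. Leave alone.
- glue: White bottle with an orange cap, 52 mm across, 140 mm high, loose on the bench; origin at the centre of its underside. Leave alone.

How it is judged:
By the outcome, as a careful person would: the job done as asked, in the order asked, and still so for the second after the job is handed in, with the robot touching nothing.
It also fails if it takes over 51 s, if anything falls off the work surface, if the arm or the gripper's body presses on something with over 40 N, if the wrist force passes 120 N, or if a joint passes its speed limit or range.

## Robot

A 6-joint arm with a two-finger parallel gripper is mounted at the origin on the work surface. World frame = base frame: x ahead of the robot, y to its left, z up, the work surface at z = 0. Lengths are in m, angles in rad, forces in N, time in s.
With the tool pointing down it reaches from about 0.225 to 0.875 m from the base axis. Payload 3.4 kg.
Tool frame: the origin (TCP) lies at the very end of the fingers, on their centre line; the grasp point (between the pads) lies behind it (manip.tcp_to_grasp is the z of the grasp point in the tool frame, in m); z points along the fingers, y is the direction in which the jaws open and shut (so a half turn about z gives the same grasp; the last joint's range is limited). The gripper opens to 85 mm and grips with 20 to 120 N. Pads are 22 mm wide; open, the fingers measure 114 mm over their backs; the gripper's body (76 mm by 85 mm) begins 54 mm behind the grasp point. The pads swing forward as they close: fully open they stand 13 mm farther back than shut.
Start: joints at [-1.431, 0.276, 1.505, -0, 1.361, -0.121], TCP at [0.148, -0.556, 0.207] pointing down, gripper open.
Joint ranges: [-2.89, 2.89], [-0.75, 2.08], [0.22, 2.7], [-1.18, 4.32], [0.11, 2.71], [-2.7, 2.7]. Speed limits (rad/s): [2.57, 2.57, 3.14, 3.14, 3.14, 3.14].

## Interface

Orientations are given as a unit quaternion [w, x, y, z].
In Python, from rig import manip, eyes gives the robot as it stands.
- The arm moves only by the tool servo_tool, never from a script. Its argument "increments" is a list of rows, each an object with "slide": the shift along the tool's x, y, z in m, a list of three; "spin": the turn about the tool's z in degrees. A call has 1 to 8 rows; each row shifts and turns the commanded pose from where the row before left it, along the tool's axes as they then stand; what a row does not reach is not made up. A row lasts 1/10 s, in which the tool goes at most 50 mm and 8.59 degrees, less where a joint would pass 70% of its speed; a pose out of reach is approached as far as the arm can. A call is refused whole if a number of a shift passes 0.05 or a number of a turn 8.59, either way. A call with a gripper value outside its range is refused whole. "hand" is the opening, from 0 (shut) to 1 (fully open), set as the call begins (left out, the last holds). The fingers move at their own pace and stop on an object; "newtons" is the grip in N (left out, the last holds). Time passes only in rows, so rows that do not move let the fingers close. It gives the time, the measured TCP pose, the force and the opening at its end, in the units of the state.
- manip.get_state(): the state, without advancing time (a new reading comes with each control period).
- eyes.get_image(name): name is "scene" or "top"; returns the picture (480x640x3 uint8, blue, green, red); there is no depth.
- eyes.calibration(name): a dict with "fx", "fy", "cx", "cy" (pixels), "k1" (the pictures are not rectified: a ray, as slopes to the right and down, at radius r is drawn at 1 + k1 r^2 times it, then the intrinsics apply), "rvec" (rotation vector, rad) and "tvec" (3), from world to camera coordinates, as OpenCV has them. Camera axes: x right, y down, z forward; pixel columns grow to the right and rows downward; lengths in m; the calibration is good to about 2 mm. A picture is of the moment at which its call begins. calibration takes no time and is no camera call.
- manip.sign_off(): hands the job in, once; it reports no verdict.
The state is a dict: "clock": time; "qpos": joint angles; "qd": joint speeds; "effort": joint torques, N m; "position": TCP position; "ee_rot": TCP orientation; "contact_force": force on the tool from outside, world axes, zero at the start; "moment": the same for the moment, N m; "width": finger opening in m.
Only numpy, scipy, OpenCV 4.12 (cv2) and the standard library are available. Lean on these libraries where they do the work, as an engineer would, in place of code of your own. Each camera call takes 0.05 s, during which the arm holds its last target.

## Working session

There is one attempt and no reset: what is moved stays moved. The work goes in short steps, Python scripts to look and compute and a tool call to move; the robot and the scene stay as the last step left them, time stands still between calls to the robot, and variables do not carry over. Pictures are saved under pics/ and viewed, and the job is handed in when it is done.

Besides the shell and the picture viewer there is one more tool, called after "Emit:" as name([rows], argument=value, ...), one row to a line, values as JSON. servo_tool: Moves the arm, as the interface text tells. Its arguments: {"type":"object","properties":{"increments":{"type":"array","items":{"type":"object","properties":{"slide":{"type":"array","items":{"type":"number"}},"spin":{"type":"number"}}}},"hand":{"type":"number"},"newtons":{"type":"number"}},"required":["increments"]}

```bash
mkdir -p pics; ls
python3 - <<'E'
from rig import manip, eyes
import cv2
for n in("scene","top"):
    cv2.imwrite(f"pics/{n}0.png",eyes.get_image(n)); print(n,eyes.calibration(n))
print(manip.get_state(), manip.tcp_to_grasp)
E
```

```text
pics
scene {'fx': 556.4630835017443, 'fy': 556.4630835017443, 'cx': 318.5345069582277, 'cy': 231.8183500466867, 'k1': -0.04010791436504139, 'rvec': array([ 2.3814498 ,  0.78419375, -0.24642549]), 'tvec': array([-0.43304952, -0.23683566,  1.40119685])}
top {'fx': 471.05313868131657, 'fy': 471.05313868131657, 'cx': 314.25696968154017, 'cy': 236.423180298462, 'k1': -0.12514681150981544, 'rvec': array([ 2.14040807, -2.12072284,  0.18574496]), 'tvec': array([-0.01496416,  0.57019347,  1.07838906])}
{'clock': 0.1, 'qpos': array([-1.43098546e+00,  2.76517069e-01,  1.50601784e+00,  5.19390477e-06,
        1.36071944e+00, -1.21016155e-01]), 'qd': array([-5.91387199e-04, -2.08849017e-03, -2.55548616e-03, -2.53037470e-04,
       -5.59223530e-04, -5.78677216e-05]), 'effort': array([ 1.03498060e-03, -4.17702019e+01, -2.46404582e+01, -1.93230167e-04,
        5.77181345e-03,  1.98236776e-06]), 'position': array([ 0.14819501, -0.55503245,  0.20643013]), 'ee_rot': array([-8.30836663e-04,  9.91507932e-01,  1.30043569e-01, -5.26837856e-06]), 'contact_force': array([-0.98004613,  0.65944492,  0.37741061]), 'moment': array([ 0.02291413,  0.05679898, -0.03479216]), 'width': 0.08526889708897357} -0.0187
```

View pics/scene0.png

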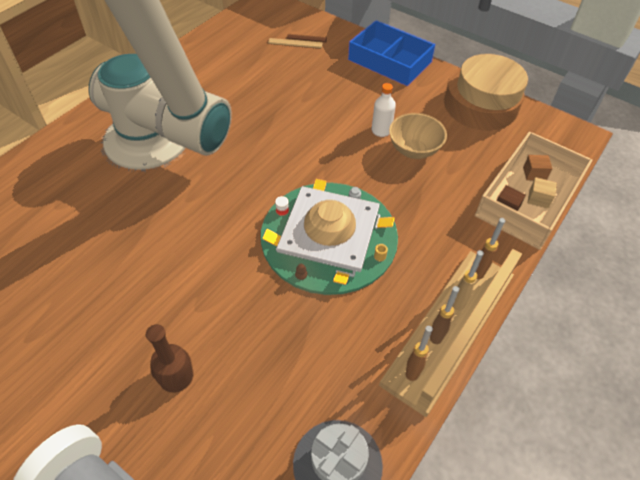

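View pics/top0.png

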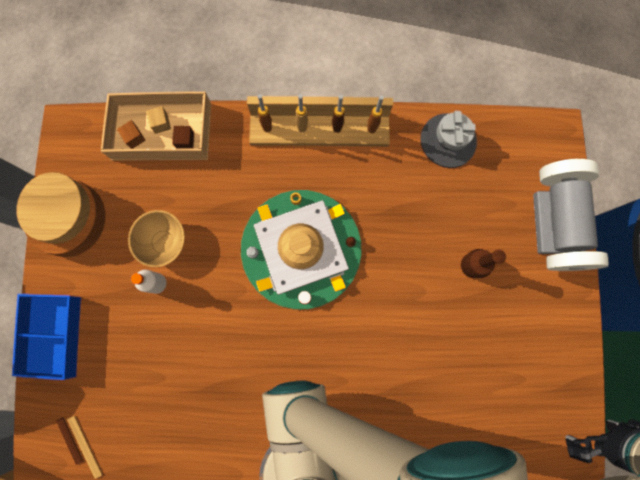

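The scene view has the base at about (330,237). The top view has it at (301,249), with x up and y left. The tabs in the top view are at (264,213), (338,211), (338,285) and (264,285).

```bash
cat > h.py <<'E'
import numpy as np, cv2
from rig import manip, eyes
def rays(n,px):
    c=eyes.calibration(n); px=np.atleast_2d(np.array(px,float))
    R,_=cv2.Rodrigues(c['rvec']); d=np.stack([(px[:,0]-c['cx'])/c['fx'],(px[:,1]-c['cy'])/c['fy']],1)
    u=d.copy()
    for _ in range(20): u=d/(1+c['k1']*(u**2).sum(1,keepdims=True))
    D=np.c_[u,np.ones(len(u))]@R; o=-R.T@c['tvec']; return o,D
def onz(n,px,z):
    o,D=rays(n,px); return o+D*((z-o[2])/D[:,2])[:,None]
def proj(n,P):
    c=eyes.calibration(n); R,_=cv2.Rodrigues(c['rvec']); X=np.atleast_2d(P)@R.T+c['tvec']; u=X[:,:2]/X[:,2:]
    u=u*(1+c['k1']*(u**2).sum(1,keepdims=True)); return u*c['fx']+[c['cx'],c['cy']]
E
python3 - <<'E'
from h import *
for n,box in(("top",(230,180,140,140)),("scene",(250,170,160,130))):
    im=cv2.imread(f"pics/{n}0.png"); x,y,w,h=box
    hsv=cv2.cvtColor(im,cv2.COLOR_BGR2HSV); 
    roi=np.zeros(im.shape[:2],np.uint8); roi[y:y+h,x:x+w]=255
    yel=cv2.inRange(hsv,(22,170,150),(32,255,255))&roi
    k,_,st,ce=cv2.connectedComponentsWithStats(yel)
    for i in range(1,k):
        if st[i,4]>15: print(n,'yel',ce[i].round(1),st[i,4],onz(n,ce[i],.026).round(4)[0])
    gr=cv2.inRange(hsv,(60,80,30),(90,255,255))&roi
    c=max(cv2.findContours(gr,cv2.RETR_EXTERNAL,cv2.CHAIN_APPROX_NONE)[0],key=cv2.contourArea)
    P=onz(n,cv2.convexHull(c)[:,0],.012)[:,:2].astype(np.float32); print('base',cv2.minEnclosingCircle(P), cv2.fitEllipse(P))
    pl=cv2.inRange(hsv,(0,0,150),(180,60,255))&roi
    pl=cv2.morphologyEx(pl,cv2.MORPH_OPEN,np.ones((3,3)))
    c=max(cv2.findContours(pl,cv2.RETR_EXTERNAL,cv2.CHAIN_APPROX_NONE)[0],key=cv2.contourArea)
    P=onz(n,cv2.convexHull(c)[:,0],.041)[:,:2].astype(np.float32); print('plate',cv2.minAreaRect(P))
    big=cv2.resize(im[y:y+h,x:x+w],None,fx=4.2,fy=4.2,interpolation=cv2.INTER_CUBIC); cv2.imwrite(f"pics/{n}_z.png",big)
E
```

```text
top yel [264. 212.] 141 [0.6347 0.1152 0.026 ]
top yel [337.6 210.2] 114 [ 0.6408 -0.0667  0.026 ]
top yel [262.9 283.9] 134 [0.4571 0.113  0.026 ]
top yel [337.8 284.3] 123 [ 0.458  -0.0674  0.026 ]
base ((0.4406152367591858, 0.01890486851334572), 0.0999128669500351) ((0.4404061734676361, 0.01662399247288704), (0.07592073827981949, 0.18816353380680084), 4.186732769012451)
plate ((0.5474675297737122, 0.026003926992416382), (0.18206369876861572, 0.1846013367176056), 19.733238220214844)
scene yel [319.4 184.4] 93 [0.4549 0.1146 0.026 ]
scene yel [385.7 221.5] 108 [0.635  0.1135 0.026 ]
scene yel [270.1 236.4] 136 [ 0.4586 -0.0689  0.026 ]
scene yel [340.4 278.4] 83 [ 0.6395 -0.0663  0.026 ]
base ((0.6077455878257751, 0.0014721229672431946), 0.13405612111091614) ((0.6245492696762085, -0.005083159543573856), (0.13272887468338013, 0.25089231133461), 162.26803588867188)
plate ((0.5487404465675354, 0.0224313884973526), (0.18296337127685547, 0.1845695674419403), 20.317413330078125)
```

View pics/top_z.png

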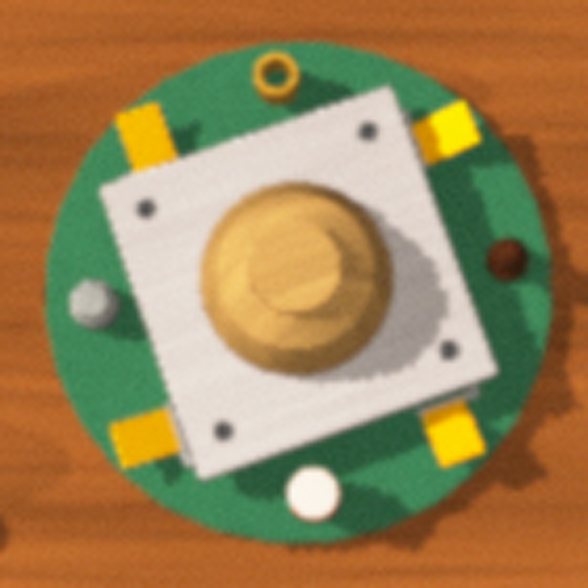

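View pics/scene_z.png

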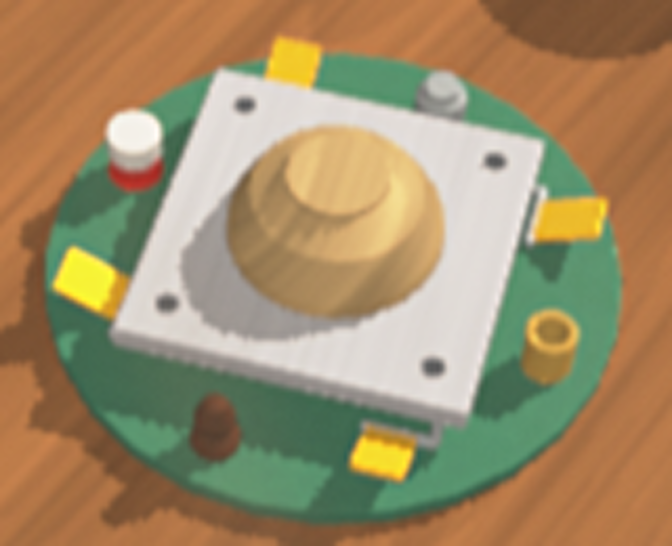

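```bash
cat >> h.py <<'E'
from scipy.spatial.transform import Rotation as Ro
def delta(P):
    s=manip.get_state(); w,x,y,z=s['ee_rot']; R=Ro.from_quat([x,y,z,w]).as_matrix(); return R.T@(np.array(P)-s['position'])
E
python3 - <<'E'
from h import *
D={}
for n,o,f,c in(("top",(230,180),4.2,[(146,208),(223,430),(448,349),(368,131)]),("scene",(250,170),4.2,[(495,161),(245,105),(167,303),(433,367)])):
    px=[]
    im=cv2.imread(f"pics/{n}0.png",0).astype(float)
    for a in c:
        u,v=a[0]/f+o[0],a[1]/f+o[1]; u0,v0=int(round(u)),int(round(v))
        w=im[v0-4:v0+5,u0-4:u0+5]; w=np.clip(np.median(w)-20-w,0,None); gy,gx=np.mgrid[v0-4:v0+5,u0-4:u0+5]
        px.append(((w*gx).sum()/w.sum(),(w*gy).sum()/w.sum()))
    D[n]=onz(n,px,.041)[:,:2]; print(n,np.round(px,1).tolist(),D[n].round(4).tolist())
A=(D['top']+D['scene'])/2; C=A.mean(0); 
# order: A (+x,+y), B(-x,+y), C(-x,-y), D(+x,-y)
m=np.array([[1,1],[-1,1],[-1,-1],[1,-1]])*.068
z=(A-C)@[1,1j]; zm=m@[1,1j]; g=(z*zm.conj()).sum()/(abs(zm)**2).sum(); th=np.angle(g)
print(C,np.degrees(th),abs(g))
R=np.array([[np.cos(th),-np.sin(th)],[np.sin(th),np.cos(th)]])
K=C+m@R.T; print('corners',K.round(4).tolist())
# tab of A (+x,+y): outside +x edge
t=np.array([[.117,.068-.0]])
for i in range(4):
    Y=[(0.6349,.1144),(.456,.1138),(.4583,-.0681),(.640,-.0665)][i]
    print('tab meas local',((np.array(Y)-C)@R).round(4))
E
```

```text
top [[264.3, 229.2], [282.7, 282.2], [336.3, 262.8], [317.1, 210.9]] [[0.5884, 0.1116], [0.4608, 0.0642], [0.5083, -0.0631], [0.6352, -0.0162]]
scene [[367.4, 208.0], [307.9, 194.5], [289.4, 241.7], [352.7, 257.0]] [[0.5876, 0.1106], [0.4599, 0.0635], [0.5074, -0.0639], [0.6349, -0.0169]]
[0.5478019 0.0237358] 20.30342967416998 0.9991891260322627
corners [[0.588, 0.1111], [0.4604, 0.0639], [0.5076, -0.0636], [0.6352, -0.0164]]
tab meas local [0.1131 0.0548]
tab meas local [-0.0548  0.1163]
tab meas local [-0.1158 -0.0551]
tab meas local [ 0.0552 -0.1166]
```

Emit:
servo_tool([
  {"slide": [0, 0, 0], "spin": -5.4},
  {"slide": [0, 0, 0]},
], hand=0, newtons=40)

```text
$.increments[1]: bad value
```

Run:
```python
from h import *
s=manip.get_state();w,x,y,z=s['ee_rot']; R=Ro.from_quat([x,y,z,w]).as_matrix(); print(np.degrees(np.arctan2(R[1,0],R[0,0])),s['position'],s['width'])
print(delta([.5076,-.0636,.10]), proj('top',[[.5076,-.0636,.041]]))
im=cv2.imread('pics/top0.png')
print('mallet',onz('top',[[476,263]],0.0))
```

```text
14.944215540033468 [ 0.14819501 -0.55503245  0.20643013] 0.08526889708897357
[ 0.47395692 -0.38195193  0.10715755] [[336.55272187 263.08314212]]
mallet [[ 0.51490877 -0.41738908  0.        ]]
```

Emit:
servo_tool([
  {"slide": [0, 0, 0], "spin": -5.4},
  {"slide": [0, 0, 0], "spin": 0},
], hand=0, newtons=40)

```text
clock: 0.3
position: [0.1482, -0.5553, 0.2067]
ee_rot: [-0.0, 0.984, 0.177, 0.0]
contact_force: [-0.7, -0.2, 0.8]
width: 0.0592
```

```bash
cat >> h.py <<'E'
def yaw():
    w,x,y,z=manip.get_state()['ee_rot']; R=Ro.from_quat([x,y,z,w]).as_matrix(); return np.degrees(np.arctan2(R[1,0],R[0,0])), R[:,2]
E
python3 - <<'E'
from h import *
s=manip.get_state();print(yaw(),s['position'],s['width'],s['clock'])
print(delta([.5076,-.0636,.10]))
E
```

```text
(np.float64(20.33643238657831), array([-1.33753933e-04,  9.88180225e-04, -9.99999503e-01])) [ 0.14819627 -0.55526137  0.20672383] 0.05923343872097401 0.3
[ 0.50784619 -0.33600681  0.10716156]
```

Emit:
servo_tool([
  {"slide": [0.03, -0.04, 0], "spin": 0},
  {"slide": [0.03, -0.04, 0], "spin": 0},
  {"slide": [0.03, -0.04, 0], "spin": 0},
  {"slide": [0.03, -0.04, 0], "spin": 0},
  {"slide": [0.03, -0.04, 0], "spin": 0},
  {"slide": [0.03, -0.04, 0], "spin": 0},
  {"slide": [0.04, -0.04, 0], "spin": 0},
  {"slide": [0.04, -0.03, 0], "spin": 0},
])

```text
clock: 1.1
position: [0.281, -0.1783, 0.2073]
ee_rot: [0.0, 0.985, 0.175, 0.0]
contact_force: [1.1, -1.0, -0.8]
width: -0.0001
```

Emit:
servo_tool([
  {"slide": [0.04, -0.026, 0], "spin": 0},
  {"slide": [0.04, 0, 0], "spin": 0},
  {"slide": [0.04, 0, 0], "spin": 0},
  {"slide": [0.04, 0, 0], "spin": 0},
  {"slide": [0.04, 0, 0.02], "spin": 0},
  {"slide": [0.04, 0, 0.04], "spin": 0},
  {"slide": [0.008, 0, 0.04], "spin": 0},
  {"slide": [0, 0, 0], "spin": 0},
])

```text
clock: 1.9
position: [0.4975, -0.0697, 0.1069]
ee_rot: [-0.003, 0.984, 0.177, -0.005]
contact_force: [-1.3, -0.3, -0.3]
width: -0.0003
```

Run:
```python
from h import *
s=manip.get_state();print(yaw(),s['position'],s['width'],s['clock'],s['contact_force'])
print(delta([.5076,-.0636,.06]))
cv2.imwrite('pics/t1.png',cv2.resize(eyes.get_image('top')[150:350,200:400],(600,600)))
cv2.imwrite('pics/s1.png',cv2.resize(eyes.get_image('scene')[100:310,210:430],(660,600)))
```

```text
(np.float64(20.34960891707087), array([-0.01120938,  0.00317242, -0.99993214])) [ 0.49745068 -0.06969317  0.10689614] -0.00032377849583944355 1.9 [-1.33957591 -0.3383293  -0.2912067 ]
[ 0.01207539 -0.0018619   0.04679852]
```

View pics/s1.png

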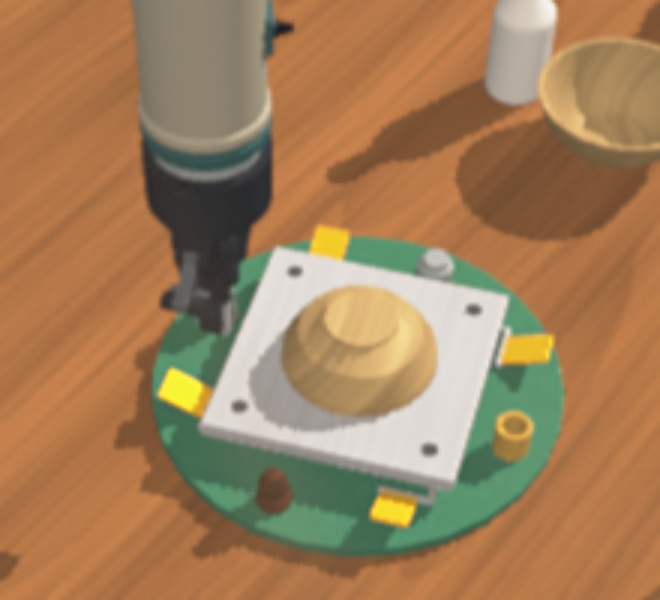

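The closed gripper is above the plate, near corner C, and everything is still in place. I'll re-read the pose after it settles.

Run:
```python
from h import *
s=manip.get_state();print(yaw(),s['position'],s['clock'],s['contact_force'])
print(delta([.5076,-.0636,.05]))
```

```text
(np.float64(20.306196112875565), array([-2.76433349e-03,  3.81931808e-04, -9.99996106e-01])) [ 0.49972144 -0.07140549  0.11159852] 2.0 [1.16697787 1.00774379 0.50127301]
[ 0.01024921 -0.00450511  0.06157948]
```

Emit:
servo_tool([
  {"slide": [0.01, -0.004, 0.02], "spin": 0},
  {"slide": [0, 0, 0.02], "spin": 0},
  {"slide": [0, 0, 0.015], "spin": 0},
  {"slide": [0, 0, 0], "spin": 0},
  {"slide": [0, 0, 0], "spin": 0},
])

```text
clock: 2.5
position: [0.5095, -0.0651, 0.059]
ee_rot: [0.001, 0.984, 0.176, 0.001]
contact_force: [-0.2, -0.2, -0.6]
width: 0.0
```

Run:
```python
from h import *
s=manip.get_state();print(yaw(),s['position'],s['clock'],s['contact_force'])
print(delta([.5076,-.0636,.041]))
```

```text
(np.float64(20.27189038878125), array([ 0.00315762, -0.00100631, -0.99999451])) [ 0.50951211 -0.06511846  0.05895001] 2.5 [-0.21128919 -0.23372035 -0.5828881 ]
[-0.00131447 -0.00212348  0.01794235]
```

Emit:
servo_tool([
  {"slide": [-0.001, -0.001, 0.006], "spin": 0},
  {"slide": [0, 0, 0.005], "spin": 0},
  {"slide": [0, 0, 0.003], "spin": 0},
  {"slide": [0, 0, 0], "spin": 0},
  {"slide": [0, 0, 0], "spin": 0},
])

```text
clock: 3.0
position: [0.5074, -0.0637, 0.0428]
ee_rot: [0.0, 0.984, 0.177, -0.0]
contact_force: [0.2, -0.1, -0.4]
width: -0.0003
```

Emit:
servo_tool([
  {"slide": [0, 0, 0.001], "spin": 0},
  {"slide": [0, 0, 0.001], "spin": 0},
  {"slide": [0, 0, 0], "spin": 0},
])

```text
clock: 3.3
position: [0.5074, -0.0637, 0.0407]
ee_rot: [0.0, 0.984, 0.177, -0.0]
contact_force: [-0.3, -0.6, -0.9]
width: -0.0002
```

Emit:
servo_tool([
  {"slide": [0, 0, 0.001], "spin": 0},
  {"slide": [0, 0, 0], "spin": 0},
])

```text
clock: 3.5
position: [0.5073, -0.0637, 0.0397]
ee_rot: [0.0, 0.984, 0.177, -0.0]
contact_force: [-0.3, -0.3, 0.8]
width: 0.0001
```

Emit:
servo_tool([
  {"slide": [0, 0, 0.001], "spin": 0},
  {"slide": [0, 0, 0], "spin": 0},
])

```text
clock: 3.7
position: [0.5073, -0.0637, 0.0387]
ee_rot: [-0.0, 0.984, 0.177, -0.0]
contact_force: [-0.5, 0.3, 0.1]
width: 0.0
```

Emit:
servo_tool([
  {"slide": [0, 0, 0.001], "spin": 0},
  {"slide": [0, 0, 0], "spin": 0},
])

```text
clock: 3.9
position: [0.5073, -0.0637, 0.0377]
ee_rot: [-0.0, 0.984, 0.177, -0.0]
contact_force: [0.6, 0.5, 0.3]
width: -0.0002
```

Run:
```python
from h import *
s=manip.get_state();print(s['position'],s['contact_force'])
for n in('scene','top'):
    im=eyes.get_image(n); print(proj(n,s['position']))
    cv2.imwrite(f'pics/{n}2.png',cv2.resize(im[170:300,250:410] if n=='scene' else im[180:320,230:370],(640,560) if n=='scene' else (560,560),interpolation=cv2.INTER_CUBIC))
```

```text
[ 0.50728522 -0.06370038  0.0377184 ] [0.62705481 0.45156746 0.26432505]
[[289.46829447 242.58547893]]
[[336.5292094  263.37418732]]
```

View pics/scene2.png

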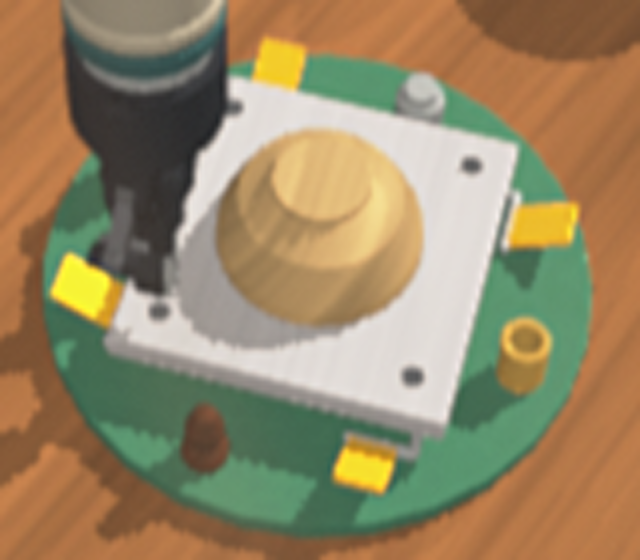

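View pics/top2.png

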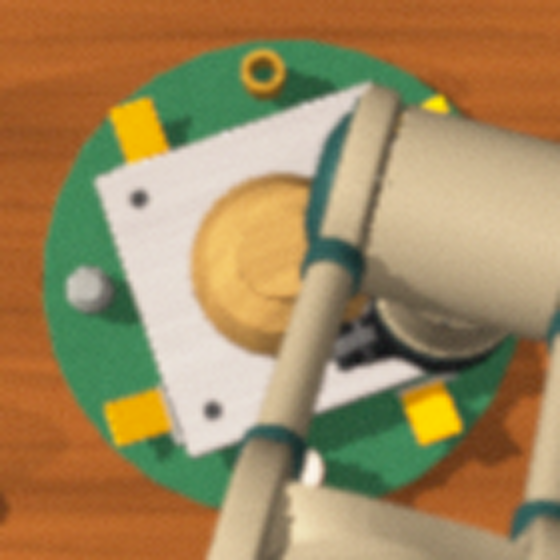

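The fingertip at (155,290) still hangs just above the dark disc at (158,311). There's no contact force yet, so I'll keep lowering.

Emit:
servo_tool([
  {"slide": [0, 0, 0.001], "spin": 0},
  {"slide": [0, 0, 0.001], "spin": 0},
  {"slide": [0, 0, 0], "spin": 0},
])

```text
clock: 4.3
position: [0.5072, -0.0637, 0.0357]
ee_rot: [-0.0, 0.984, 0.177, -0.0]
contact_force: [0.1, 0.5, 0.1]
width: 0.0002
```

Emit:
servo_tool([
  {"slide": [0, 0, 0.001], "spin": 0},
  {"slide": [0, 0, 0], "spin": 0},
])

```text
clock: 4.5
position: [0.5073, -0.0637, 0.0347]
ee_rot: [-0.0, 0.984, 0.177, -0.0]
contact_force: [-0.4, 0.8, 0.2]
width: 0.0002
```

Emit:
servo_tool([
  {"slide": [0, 0, 0.001], "spin": 0},
  {"slide": [0, 0, 0], "spin": 0},
])

```text
clock: 4.7
position: [0.5073, -0.0637, 0.0337]
ee_rot: [-0.0, 0.984, 0.177, -0.0]
contact_force: [-0.1, -0.4, -0.9]
width: 0.0002
```

Emit:
servo_tool([
  {"slide": [0, 0, 0.001], "spin": 0},
  {"slide": [0, 0, 0.0], "spin": 0},
])

```text
clock: 4.9
position: [0.5073, -0.0637, 0.0327]
ee_rot: [0.0, 0.984, 0.177, -0.0]
contact_force: [-1.0, -0.5, -0.4]
width: -0.0004
```

Run:
```python
from h import *
im=eyes.get_image('scene')
cv2.imwrite('pics/s3.png',cv2.resize(im[200:280,250:350],(800,600),interpolation=cv2.INTER_CUBIC))
im=cv2.imread('pics/scene0.png')
cv2.imwrite('pics/s3b.png',cv2.resize(im[200:280,250:350],(800,600),interpolation=cv2.INTER_CUBIC))
```

```text
(no output)
```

View pics/s3.png

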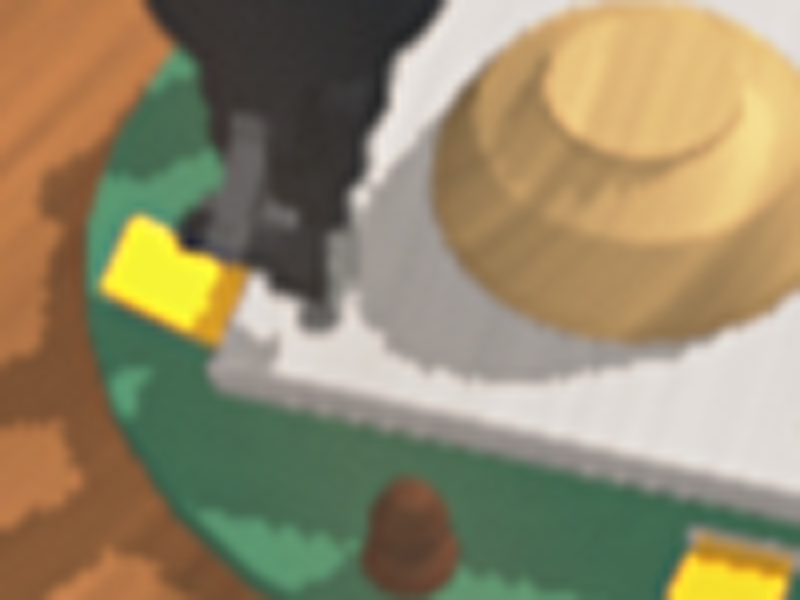

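View pics/s3b.png

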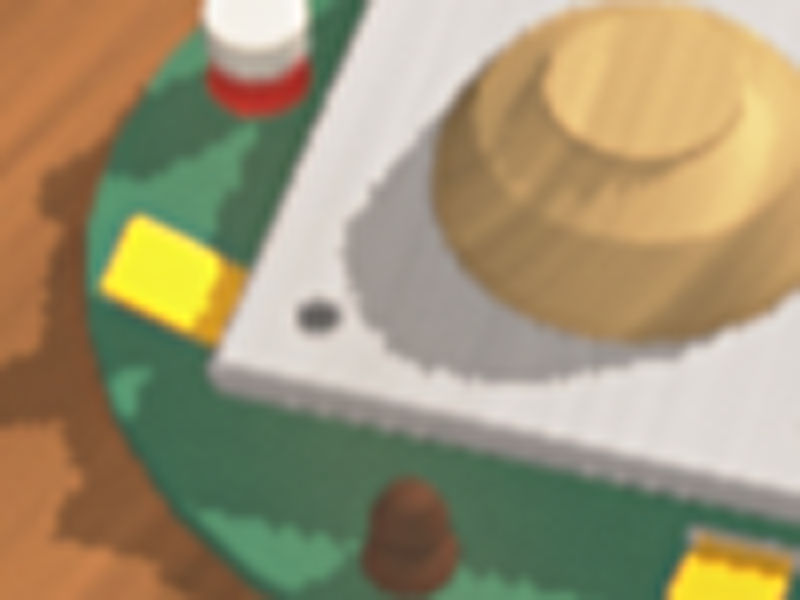

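The fingertip is now nearly on the disc at (318,316), so the shut fingers end a little short of the TCP. I'll carry on in 1 mm steps.

Emit:
servo_tool([
  {"slide": [0, 0, 0.001], "spin": 0},
  {"slide": [0, 0, 0], "spin": 0},
])

```text
clock: 5.15
position: [0.5073, -0.0637, 0.0317]
ee_rot: [0.0, 0.984, 0.177, -0.0]
contact_force: [0.1, 1.0, -0.3]
width: -0.0
```

Emit:
servo_tool([
  {"slide": [0, 0, 0.001], "spin": 0},
  {"slide": [0, 0, 0], "spin": 0},
])

```text
clock: 5.35
position: [0.5073, -0.0637, 0.0307]
ee_rot: [-0.0, 0.984, 0.177, -0.0]
contact_force: [0.9, 0.2, -0.3]
width: 0.0
```

Emit:
servo_tool([
  {"slide": [0, 0, 0.001], "spin": 0},
  {"slide": [0, 0, 0], "spin": 0},
])

```text
clock: 5.55
position: [0.5073, -0.0637, 0.0297]
ee_rot: [0.0, 0.984, 0.177, -0.0]
contact_force: [0.3, -0.8, -0.2]
width: -0.0002
```

Run:
```python
from h import *
im=eyes.get_image('scene'); a=cv2.imread('pics/scene0.png')
cv2.imwrite('pics/s4.png',cv2.resize(im[200:280,250:350],(800,600),interpolation=cv2.INTER_CUBIC))
d=cv2.absdiff(im,a)[170:300,250:410].max(2); cv2.imwrite('pics/d4.png',cv2.resize(np.clip(d.astype(int)*2,0,255).astype(np.uint8),(800,600)))
```

```text
(no output)
```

View pics/s4.png

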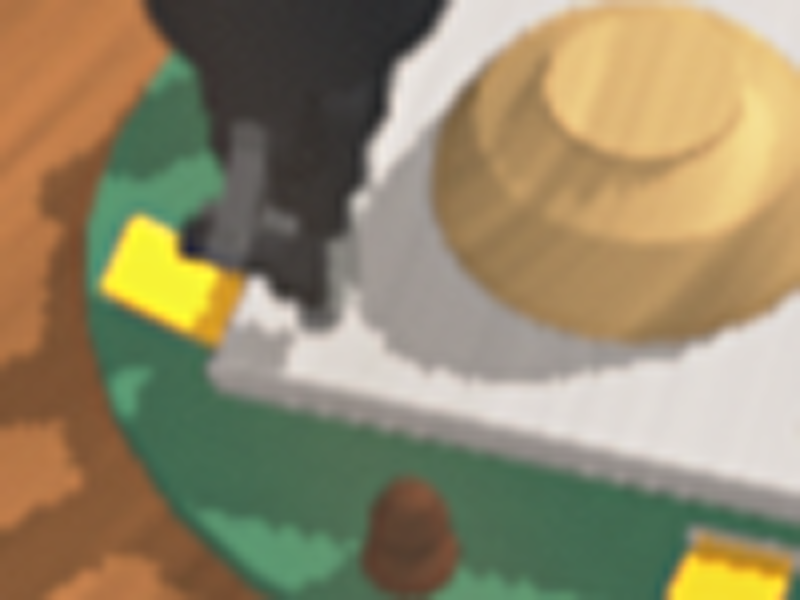

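View pics/d4.png

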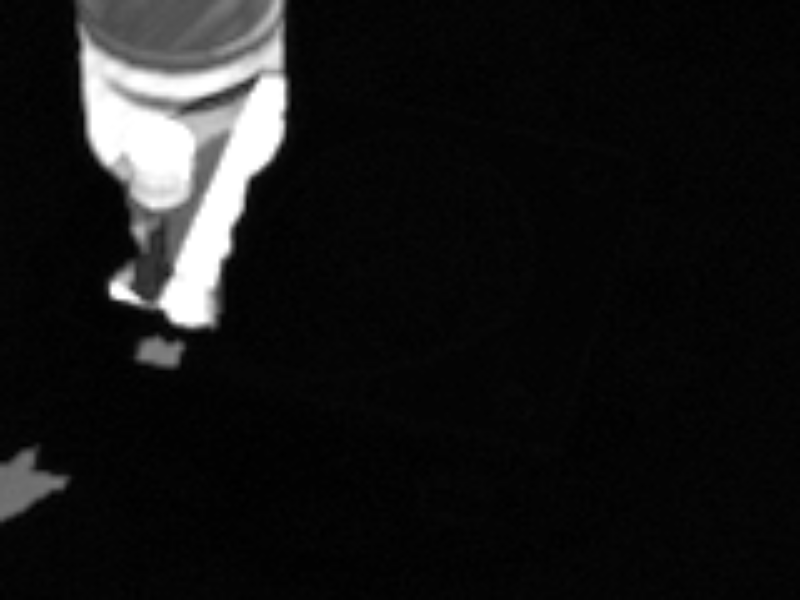

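The plate hasn't moved, and the fingertip is still just short of it with its shadow closing in. I'll continue down.

Emit:
servo_tool([
  {"slide": [0, 0, 0.001], "spin": 0},
  {"slide": [0, 0, 0], "spin": 0},
])

```text
clock: 5.8
position: [0.5073, -0.0637, 0.0287]
ee_rot: [0.0, 0.984, 0.177, -0.0]
contact_force: [-0.4, 0.2, -0.2]
width: -0.0002
```

Emit:
servo_tool([
  {"slide": [0, 0, 0.001], "spin": 0},
  {"slide": [0, 0, 0], "spin": 0},
])

```text
clock: 6.0
position: [0.5073, -0.0637, 0.0277]
ee_rot: [-0.0, 0.984, 0.177, -0.0]
contact_force: [0.0, -0.1, -0.5]
width: -0.0001
```

Emit:
servo_tool([
  {"slide": [0, 0, 0.001], "spin": 0},
  {"slide": [0, 0, 0], "spin": 0},
])

```text
clock: 6.2
position: [0.5073, -0.0637, 0.0267]
ee_rot: [-0.0, 0.984, 0.177, -0.0]
contact_force: [-0.0, -0.8, 0.2]
width: -0.0001
```

Emit:
servo_tool([
  {"slide": [0, 0, 0.001], "spin": 0},
  {"slide": [0, 0, 0], "spin": 0},
])

```text
clock: 6.4
position: [0.5073, -0.0637, 0.0257]
ee_rot: [-0.0, 0.984, 0.177, -0.0]
contact_force: [-0.2, 0.5, -0.2]
width: 0.0001
```

Run:
```python
from h import *
im=eyes.get_image('scene'); s=manip.get_state()
print(s['position'],s['qpos'],s['effort'],proj('scene',[s['position'],s['position']+[0,0,.015]]),s['moment'])
cv2.imwrite('pics/s5.png',cv2.resize(im[210:260,265:330],(780,600),interpolation=cv2.INTER_CUBIC))
```

```text
[ 0.50730513 -0.06374505  0.02576238] [-2.61068304e-01  3.54398357e-01  1.90074409e+00 -1.43080134e-04
  8.86586909e-01  9.54794361e-01] [-1.59576222e-03 -3.94530487e+01 -1.77455699e+01 -2.81469902e-04
 -2.49339311e-03 -2.32034317e-06] [[289.62018166 245.95675026]
 [289.42213356 241.74148188]] [-0.00620517 -0.00568967  0.00096065]
```

View pics/s5.png

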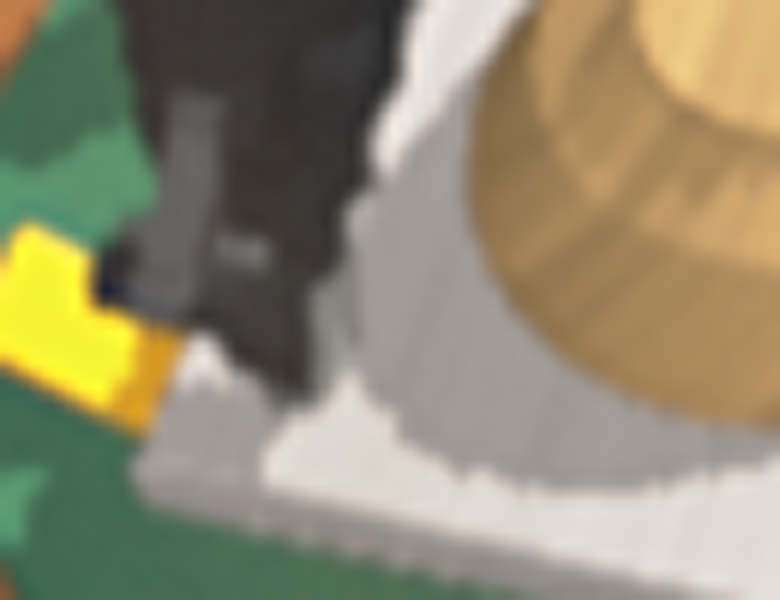

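The tip at crop (300,400) almost meets its shadow, so contact is near.

Emit:
servo_tool([
  {"slide": [0, 0, 0.001], "spin": 0},
  {"slide": [0, 0, 0], "spin": 0},
])

```text
clock: 6.65
position: [0.5073, -0.0637, 0.0247]
ee_rot: [0.0, 0.984, 0.177, -0.0]
contact_force: [0.1, -0.1, 0.1]
width: 0.0003
```

Emit:
servo_tool([
  {"slide": [0, 0, 0.001], "spin": 0},
  {"slide": [0, 0, 0], "spin": 0},
])

```text
clock: 6.85
position: [0.5073, -0.0637, 0.0237]
ee_rot: [0.0, 0.984, 0.177, -0.0]
contact_force: [-0.5, 0.1, 0.3]
width: -0.0
```

Emit:
servo_tool([
  {"slide": [0, 0, 0.001], "spin": 0},
  {"slide": [0, 0, 0], "spin": 0},
])

```text
clock: 7.05
position: [0.5073, -0.0637, 0.0227]
ee_rot: [0.0, 0.984, 0.177, -0.0]
contact_force: [-0.6, -1.0, 0.2]
width: 0.0
```

Emit:
servo_tool([
  {"slide": [0, 0, 0.001], "spin": 0},
  {"slide": [0, 0, 0], "spin": 0},
])

```text
clock: 7.25
position: [0.5073, -0.0637, 0.0217]
ee_rot: [-0.0, 0.984, 0.177, -0.0]
contact_force: [0.5, 0.0, 1.0]
width: 0.0001
```

Emit:
servo_tool([
  {"slide": [0, 0, 0.001], "spin": 0},
  {"slide": [0, 0, 0], "spin": 0},
])

```text
clock: 7.45
position: [0.5073, -0.0637, 0.0207]
ee_rot: [0.0, 0.984, 0.177, -0.0]
contact_force: [0.1, 0.7, 0.1]
width: -0.0002
```

Run:
```python
from h import *
im=eyes.get_image('scene'); s=manip.get_state(); print(s['contact_force'],s['position'])
cv2.imwrite('pics/s6.png',cv2.resize(im[210:260,265:330],(780,600),interpolation=cv2.INTER_CUBIC))
a=cv2.imread('pics/scene0.png');d=cv2.absdiff(im,a)[170:300,250:410].max(2); cv2.imwrite('pics/d6.png',cv2.resize(np.clip(d.astype(int)*6,0,255).astype(np.uint8),(800,600)))
```

```text
[-0.59149788 -0.49459295  0.47322226] [ 0.50731776 -0.06370839  0.02075883]
```

View pics/s6.png

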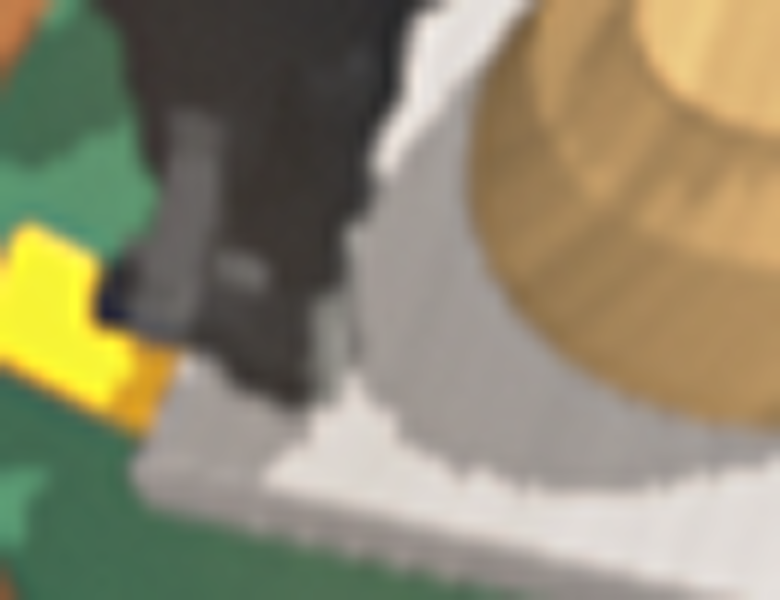

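View pics/d6.png

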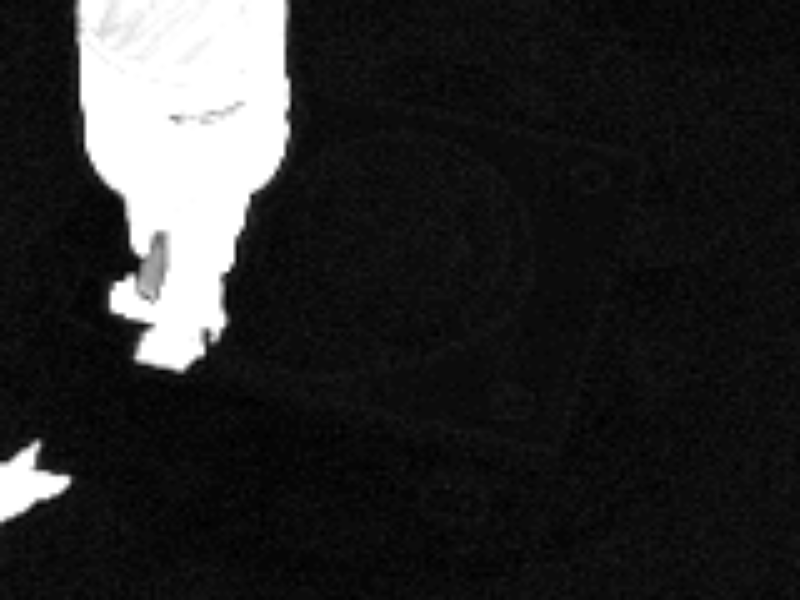

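The outline is consistent with closed fingers on the axis, with the outer knuckles high up. The plate still hasn't moved, so I'll keep feeling downward.

Emit:
servo_tool([
  {"slide": [0, 0, 0.001], "spin": 0},
  {"slide": [0, 0, 0], "spin": 0},
])

```text
clock: 7.7
position: [0.5073, -0.0637, 0.0197]
ee_rot: [0.0, 0.984, 0.177, -0.0]
contact_force: [-0.2, -0.2, 1.0]
width: -0.0002
```

Emit:
servo_tool([
  {"slide": [0, 0, 0.001], "spin": 0},
  {"slide": [0, 0, 0], "spin": 0},
])

```text
clock: 7.9
position: [0.5073, -0.0637, 0.0187]
ee_rot: [0.0, 0.984, 0.177, -0.0]
contact_force: [0.4, -0.1, -0.2]
width: -0.0001
```

Emit:
servo_tool([
  {"slide": [0, 0, 0.001], "spin": 0},
  {"slide": [0, 0, 0], "spin": 0},
])

```text
clock: 8.1
position: [0.5073, -0.0637, 0.0177]
ee_rot: [0.0, 0.984, 0.177, -0.0]
contact_force: [0.0, 0.4, 0.0]
width: -0.0001
```

Run:
```python
from h import *
for z in (.109,.12,.13,.14): print(z,proj('scene',[[.4987,-.0705,z]]))
im=eyes.get_image('scene'); s=manip.get_state(); print(s['contact_force'],s['position'])
cv2.imwrite('pics/s7.png',cv2.resize(im[210:260,265:330],(780,600),interpolation=cv2.INTER_CUBIC))
```

```text
0.109 [[282.95923978 221.51678584]]
0.12 [[282.75320411 218.0523269 ]]
0.13 [[282.56313051 214.8546385 ]]
0.14 [[282.37036405 211.61004726]]
[-0.1601457   0.08571329  0.29899298] [ 0.50731067 -0.06372532  0.01776062]
```

View pics/s7.png

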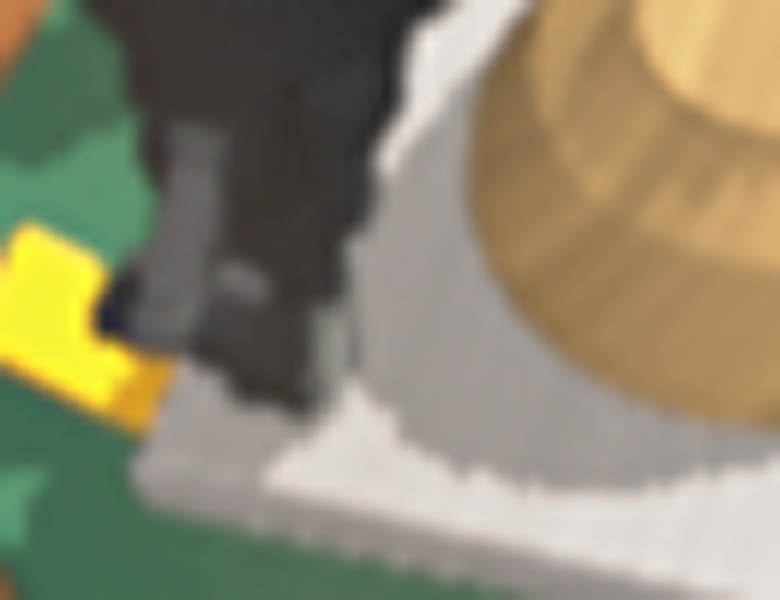

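View pics/t1.png

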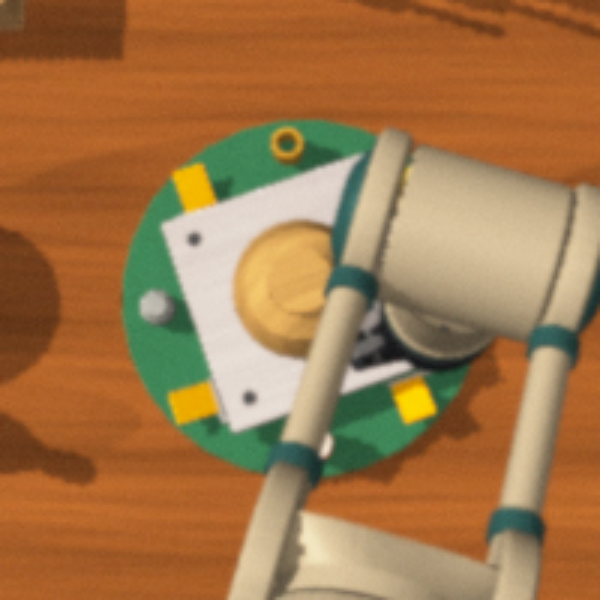

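In the first picture the visible fingertip sat about 18 mm behind the reported TCP, which matches the lack of contact so far. I'll keep descending in 1 mm steps.

Emit:
servo_tool([
  {"slide": [0, 0, 0.001], "spin": 0},
  {"slide": [0, 0, 0], "spin": 0},
])

```text
clock: 8.35
position: [0.5075, -0.0638, 0.017]
ee_rot: [0.0, 0.984, 0.177, 0.0]
contact_force: [0.3, 0.3, 0.8]
width: -0.0001
```

Emit:
servo_tool([
  {"slide": [0, 0, 0.001], "spin": 0},
  {"slide": [0, 0, 0], "spin": 0},
])

```text
clock: 8.55
position: [0.5075, -0.0638, 0.0169]
ee_rot: [0.0, 0.984, 0.177, 0.0]
contact_force: [-3.1, 0.4, 9.2]
width: -0.0003
```

Emit:
servo_tool([
  {"slide": [0, 0, 0.001], "spin": 0},
  {"slide": [0, 0, 0], "spin": 0},
])

```text
clock: 8.75
position: [0.5075, -0.0638, 0.0168]
ee_rot: [0.0, 0.984, 0.177, 0.0]
contact_force: [-3.7, 0.3, 17.0]
width: 0.0
```

Run:
```python
from h import *
im=eyes.get_image('scene'); s=manip.get_state(); print(s['contact_force'],s['position'],s['moment'])
cv2.imwrite('pics/s8.png',cv2.resize(im[170:270,255:388],(798,600),interpolation=cv2.INTER_CUBIC))
a=cv2.imread('pics/scene0.png');d=cv2.absdiff(im,a)[170:300,250:410].max(2); cv2.imwrite('pics/d8.png',cv2.resize(np.clip(d.astype(int)*6,0,255).astype(np.uint8),(800,600)))
```

```text
[-4.55668899  0.98119409 16.61992541] [ 0.50757121 -0.06377461  0.01686866] [0.17198831 0.70707136 0.0374372 ]
```

View pics/s8.png

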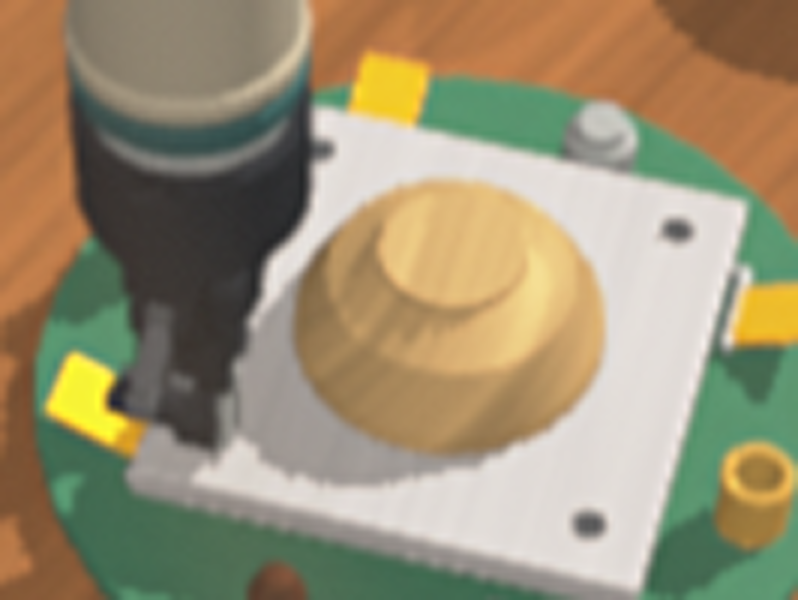

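View pics/d8.png

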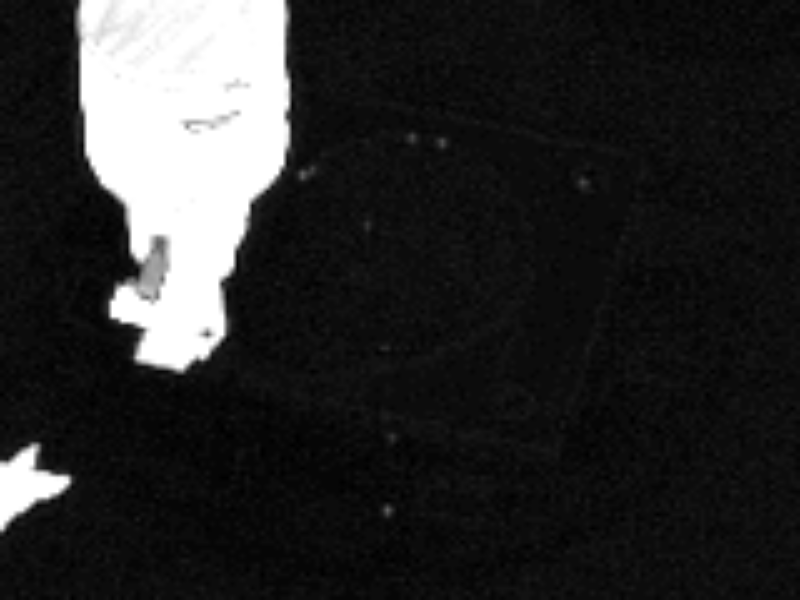

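Contact came at TCP z ≈ 0.017. Corner C holds 17 N with no image change, so it is solid. The wrist moment fits contact on the tool axis, meaning the fingertip. Next is corner B, which is 136 mm along −tool y.

Emit:
servo_tool([
  {"slide": [0, 0, -0.02], "spin": 0},
  {"slide": [0, 0, -0.03], "spin": 0},
  {"slide": [0, -0.026, -0.01], "spin": 0},
  {"slide": [0, -0.04, 0], "spin": 0},
  {"slide": [0, -0.04, 0], "spin": 0},
  {"slide": [0, -0.03, 0], "spin": 0},
  {"slide": [0, 0, 0.02], "spin": 0},
  {"slide": [0, 0, 0], "spin": 0},
])

```text
clock: 9.6
position: [0.4578, 0.0646, 0.0534]
ee_rot: [-0.0, 0.984, 0.178, -0.002]
contact_force: [-1.7, 0.1, 0.7]
width: -0.0002
```

Emit:
servo_tool([
  {"slide": [0, 0, 0.015], "spin": 0},
  {"slide": [0, 0, 0.01], "spin": 0},
  {"slide": [0, 0, 0], "spin": 0},
  {"slide": [0, 0, 0], "spin": 0},
])

```text
clock: 10.0
position: [0.4603, 0.0634, 0.0299]
ee_rot: [0.0, 0.984, 0.176, -0.0]
contact_force: [0.6, -0.6, 0.2]
width: 0.0003
```

Run:
```python
from h import *
s=manip.get_state();print(yaw(),s['position'],s['clock'],s['contact_force'])
print(delta([.4604,.0639,.018]))
```

```text
(np.float64(20.299814290284274), array([-3.21102919e-04, -1.28613338e-04, -9.99999940e-01])) [0.46030372 0.06339578 0.02987178] 10.0 [ 0.60854404 -0.56408566  0.16115105]
[ 0.00026933 -0.00043961  0.01187168]
```

Emit:
servo_tool([
  {"slide": [0, 0, 0.005], "spin": 0},
  {"slide": [0, 0, 0.005], "spin": 0},
  {"slide": [0, 0, 0.001], "spin": 0},
  {"slide": [0, 0, 0], "spin": 0},
])

```text
clock: 10.4
position: [0.4599, 0.0638, 0.0186]
ee_rot: [-0.0, 0.984, 0.177, -0.0]
contact_force: [-0.0, 0.4, 0.4]
width: 0.0
```

Emit:
servo_tool([
  {"slide": [0, 0, 0.001], "spin": 0},
  {"slide": [0, 0, 0.001], "spin": 0},
  {"slide": [0, 0, 0], "spin": 0},
])

```text
clock: 10.7
position: [0.4603, 0.0638, 0.017]
ee_rot: [0.0, 0.984, 0.177, 0.0]
contact_force: [0.2, -0.2, 1.3]
width: 0.0004
```

Emit:
servo_tool([
  {"slide": [0, 0, 0.001], "spin": 0},
  {"slide": [0, 0, 0], "spin": 0},
])

```text
clock: 10.9
position: [0.4603, 0.0638, 0.0169]
ee_rot: [0.0, 0.984, 0.177, 0.0]
contact_force: [-1.4, 0.5, 10.5]
width: 0.0002
```

Corner B holds 10.5 N without sinking, so it is solid. Next is corner A, along +tool x.

Emit:
servo_tool([
  {"slide": [0, 0, -0.02], "spin": 0},
  {"slide": [0, 0, -0.03], "spin": 0},
  {"slide": [0.026, 0, -0.01], "spin": 0},
  {"slide": [0.04, 0, 0], "spin": 0},
  {"slide": [0.04, 0, 0], "spin": 0},
  {"slide": [0.03, 0, 0], "spin": 0},
  {"slide": [0, 0, 0.02], "spin": 0},
  {"slide": [0, 0, 0], "spin": 0},
])

```text
clock: 11.7
position: [0.586, 0.1112, 0.0533]
ee_rot: [-0.0, 0.984, 0.177, -0.003]
contact_force: [-1.0, -0.1, -0.1]
width: -0.0
```

Emit:
servo_tool([
  {"slide": [0, 0, 0.015], "spin": 0},
  {"slide": [0, 0, 0.01], "spin": 0},
  {"slide": [0, 0, 0], "spin": 0},
  {"slide": [0, 0, 0], "spin": 0},
])

```text
clock: 12.1
position: [0.5873, 0.1109, 0.0311]
ee_rot: [0.0, 0.984, 0.176, -0.0]
contact_force: [-0.4, -0.3, -0.0]
width: 0.0003
```

Run:
```python
from h import *
s=manip.get_state();print(yaw(),s['position'],s['clock'],s['contact_force'])
print(delta([.588,.1111,.018]))
```

```text
(np.float64(20.330536933262103), array([-2.87758201e-04, -1.03615701e-04, -9.99999953e-01])) [0.58728828 0.11090748 0.03109001] 12.1 [-0.42182806 -0.26952965 -0.0109422 ]
[7.38273365e-04 6.67874182e-05 1.30897876e-02]
```

Emit:
servo_tool([
  {"slide": [0, 0, 0.006], "spin": 0},
  {"slide": [0, 0, 0.005], "spin": 0},
  {"slide": [0, 0, 0.001], "spin": 0},
  {"slide": [0, 0, 0], "spin": 0},
])

```text
clock: 12.5
position: [0.5874, 0.111, 0.0186]
ee_rot: [0.0, 0.984, 0.177, -0.0]
contact_force: [0.0, -0.1, -0.2]
width: 0.0003
```

Emit:
servo_tool([
  {"slide": [0, 0, 0.001], "spin": 0},
  {"slide": [0, 0, 0.001], "spin": 0},
  {"slide": [0, 0, 0], "spin": 0},
])

```text
clock: 12.8
position: [0.5878, 0.1111, 0.0169]
ee_rot: [0.0, 0.984, 0.177, 0.0]
contact_force: [0.1, -0.0, 0.2]
width: -0.0002
```

Emit:
servo_tool([
  {"slide": [0, 0, 0.001], "spin": 0},
  {"slide": [0, 0, 0], "spin": 0},
])

```text
clock: 13.0
position: [0.5878, 0.1111, 0.0163]
ee_rot: [0.0, 0.984, 0.177, 0.0]
contact_force: [-0.5, 0.1, 4.0]
width: -0.0
```

Emit:
servo_tool([
  {"slide": [0, 0, 0.001], "spin": 0},
  {"slide": [0, 0, 0], "spin": 0},
])

```text
clock: 13.2
position: [0.5879, 0.1113, 0.0154]
ee_rot: [-0.0, 0.984, 0.177, 0.0]
contact_force: [-0.8, 0.4, 4.5]
width: 0.0
```

Emit:
servo_tool([
  {"slide": [0, 0, 0.001], "spin": 0},
  {"slide": [0, 0, 0], "spin": 0},
])

```text
clock: 13.4
position: [0.588, 0.1114, 0.0144]
ee_rot: [-0.0, 0.984, 0.176, 0.001]
contact_force: [-0.9, 0.7, 4.8]
width: -0.0005
```

Emit:
servo_tool([
  {"slide": [0, 0, 0.001], "spin": 0},
  {"slide": [0, 0, 0], "spin": 0},
])

```text
clock: 13.6
position: [0.588, 0.1115, 0.0135]
ee_rot: [-0.0, 0.984, 0.176, 0.001]
contact_force: [-0.7, 1.0, 4.4]
width: -0.0003
```

Emit:
servo_tool([
  {"slide": [0, 0, 0.001], "spin": 0},
  {"slide": [0, 0, 0], "spin": 0},
])

```text
clock: 13.8
position: [0.5881, 0.1116, 0.0125]
ee_rot: [-0.0, 0.984, 0.176, 0.001]
contact_force: [-1.4, 1.3, 5.2]
width: -0.0001
```

Emit:
servo_tool([
  {"slide": [0, 0, 0.001], "spin": 0},
  {"slide": [0, 0, 0], "spin": 0},
])

```text
clock: 14.0
position: [0.5882, 0.1116, 0.0124]
ee_rot: [-0.0, 0.984, 0.176, 0.001]
contact_force: [-1.8, 1.2, 10.1]
width: 0.0002
```

Corner A rocks: it gave at about 4–5 N, sank about 4.6 mm and hit its stop at 10 N. I'll lift off, check the view, then go to its tab at plate-local (+0.118, +0.055).

Emit:
servo_tool([
  {"slide": [0, 0, -0.015], "spin": 0},
  {"slide": [0, 0, -0.025], "spin": 0},
  {"slide": [0, 0, 0], "spin": 0},
  {"slide": [0.025, 0.006, 0], "spin": 0},
  {"slide": [0.025, 0.007, 0], "spin": 0},
  {"slide": [0, 0, 0], "spin": 0},
  {"slide": [0, 0, 0], "spin": 0},
])

```text
clock: 14.7
position: [0.6383, 0.1161, 0.0495]
ee_rot: [-0.0, 0.984, 0.177, -0.001]
contact_force: [-0.1, -0.2, -0.5]
width: -0.0001
```

Run:
```python
from h import *
s=manip.get_state();print(yaw(),s['position'],s['clock'],s['contact_force'])
print(delta([.6388,.116,.018]))
im=eyes.get_image('scene')
cv2.imwrite('pics/s9.png',cv2.resize(im[170:300,250:410],(738,600),interpolation=cv2.INTER_CUBIC))
im=eyes.get_image('top')
cv2.imwrite('pics/t9.png',cv2.resize(im[180:320,230:370],(600,600),interpolation=cv2.INTER_CUBIC))
```

```text
(np.float64(20.34002130566195), array([-2.46369707e-03, -2.95462353e-04, -9.99996921e-01])) [0.638284   0.11612413 0.04945123] 14.7 [-0.13340829 -0.24216732 -0.46218112]
[0.00051656 0.00031396 0.03144989]
```

View pics/s9.png

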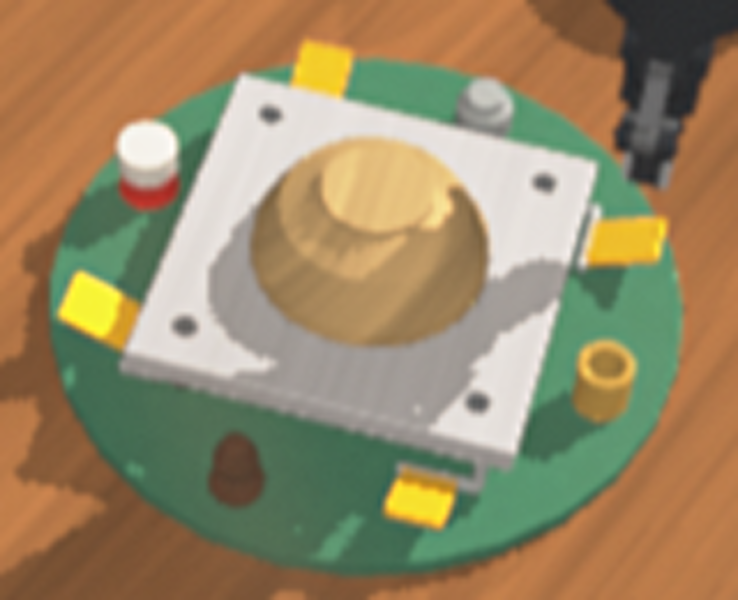

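View pics/t9.png

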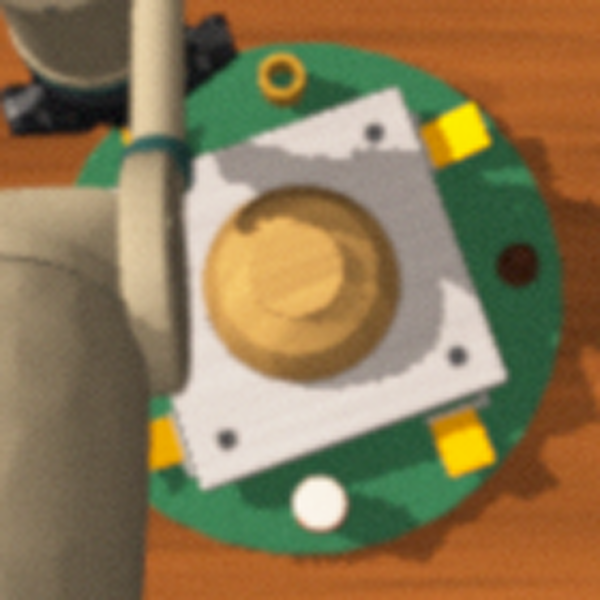

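The fingertip at (650,178) is right above tab A at (627,240), and nothing else is disturbed. Descending.

Emit:
servo_tool([
  {"slide": [0.001, 0, 0.014], "spin": 0},
  {"slide": [0, 0, 0.01], "spin": 0},
  {"slide": [0, 0, 0.005], "spin": 0},
  {"slide": [0, 0, 0], "spin": 0},
  {"slide": [0, 0, 0], "spin": 0},
])

```text
clock: 15.3
position: [0.6398, 0.1166, 0.0216]
ee_rot: [0.0, 0.984, 0.177, -0.0]
contact_force: [0.5, -0.3, 0.1]
width: 0.0003
```

Emit:
servo_tool([
  {"slide": [0, 0, 0.003], "spin": 0},
  {"slide": [0, 0, 0.003], "spin": 0},
  {"slide": [0, 0, 0], "spin": 0},
])

```text
clock: 15.6
position: [0.6397, 0.1166, 0.0155]
ee_rot: [0.0, 0.984, 0.177, -0.0]
contact_force: [-0.4, 1.0, -0.9]
width: 0.0003
```

Emit:
servo_tool([
  {"slide": [0, 0, 0.002], "spin": 0},
  {"slide": [0, 0, 0.002], "spin": 0},
  {"slide": [0, 0, 0], "spin": 0},
])

```text
clock: 15.9
position: [0.6397, 0.1166, 0.0115]
ee_rot: [-0.0, 0.984, 0.177, -0.0]
contact_force: [0.5, -0.2, -0.5]
width: -0.0001
```

Emit:
servo_tool([
  {"slide": [0, 0, 0.002], "spin": 0},
  {"slide": [0, 0, 0], "spin": 0},
])

```text
clock: 16.1
position: [0.6398, 0.1166, 0.0096]
ee_rot: [0.0, 0.984, 0.177, -0.0]
contact_force: [-0.2, -0.0, 0.8]
width: 0.0
```

Emit:
servo_tool([
  {"slide": [0, 0, 0.002], "spin": 0},
  {"slide": [0, 0, 0], "spin": 0},
])

```text
clock: 16.3
position: [0.6402, 0.1166, 0.0079]
ee_rot: [0.0, 0.984, 0.177, 0.0]
contact_force: [-0.2, -0.2, -0.1]
width: -0.0003
```

Emit:
servo_tool([
  {"slide": [0, 0, 0.002], "spin": 0},
  {"slide": [0, 0, 0], "spin": 0},
])

```text
clock: 16.5
position: [0.6408, 0.1168, 0.0066]
ee_rot: [0.0, 0.984, 0.177, 0.001]
contact_force: [-0.4, 0.4, 3.0]
width: 0.0002
```

Emit:
servo_tool([
  {"slide": [0, 0, 0.002], "spin": 0},
  {"slide": [0, 0, 0], "spin": 0},
])

```text
clock: 16.7
position: [0.6415, 0.117, 0.0049]
ee_rot: [-0.0, 0.984, 0.177, 0.002]
contact_force: [0.9, 0.9, 5.5]
width: -0.0001
```

Emit:
servo_tool([
  {"slide": [0, 0, 0.002], "spin": 0},
  {"slide": [0, 0, 0], "spin": 0},
])

```text
clock: 16.9
position: [0.6421, 0.1172, 0.0031]
ee_rot: [-0.0, 0.984, 0.176, 0.002]
contact_force: [1.6, 0.7, 5.1]
width: -0.0001
```

Emit:
servo_tool([
  {"slide": [0, 0, 0.002], "spin": 0},
  {"slide": [0, 0, 0.002], "spin": 0},
  {"slide": [0, 0, 0], "spin": 0},
])

```text
clock: 17.2
position: [0.643, 0.1176, -0.0006]
ee_rot: [-0.0, 0.984, 0.176, 0.003]
contact_force: [1.8, 1.6, 4.8]
width: 0.0005
```

Emit:
servo_tool([
  {"slide": [0, 0, 0.002], "spin": 0},
  {"slide": [0, 0, 0.001], "spin": 0},
  {"slide": [0, 0, 0], "spin": 0},
])

```text
clock: 17.5
position: [0.6436, 0.1178, -0.0033]
ee_rot: [-0.0, 0.984, 0.176, 0.004]
contact_force: [3.8, 3.0, 5.7]
width: -0.0
```

Emit:
servo_tool([
  {"slide": [0, 0, 0.002], "spin": 0},
  {"slide": [0, 0, 0], "spin": 0},
])

```text
clock: 17.7
position: [0.6438, 0.1178, -0.0053]
ee_rot: [-0.0, 0.984, 0.176, 0.004]
contact_force: [1.6, 2.1, 4.5]
width: 0.0
```

Emit:
servo_tool([
  {"slide": [0, 0, 0.001], "spin": 0},
  {"slide": [0, 0, 0], "spin": 0},
])

```text
clock: 17.9
position: [0.6439, 0.1179, -0.0062]
ee_rot: [-0.0, 0.984, 0.176, 0.004]
contact_force: [3.3, 3.2, 5.3]
width: 0.0003
```

Emit:
servo_tool([
  {"slide": [0, 0, 0.001], "spin": 0},
  {"slide": [0, 0, 0], "spin": 0},
])

```text
clock: 18.1
position: [0.644, 0.1179, -0.0067]
ee_rot: [-0.0, 0.984, 0.176, 0.004]
contact_force: [3.5, 2.1, 8.9]
width: -0.0001
```

Emit:
servo_tool([
  {"slide": [0, 0, 0.001], "spin": 0},
  {"slide": [0, 0, 0], "spin": 0},
])

```text
clock: 18.3
position: [0.644, 0.1179, -0.0067]
ee_rot: [-0.0, 0.984, 0.176, 0.005]
contact_force: [0.5, 2.4, 13.2]
width: -0.0003
```

Emit:
servo_tool([
  {"slide": [0, 0, 0.001], "spin": 0},
  {"slide": [0, 0, 0], "spin": 0},
])

```text
clock: 18.5
position: [0.6441, 0.1179, -0.0069]
ee_rot: [-0.0, 0.984, 0.176, 0.005]
contact_force: [0.5, 2.8, 17.4]
width: 0.0002
```

The tab hit a hard stop at TCP z ≈ −0.0067, where I expected flat to be. One more firm push, then lift and check.

Emit:
servo_tool([
  {"slide": [0, 0, 0.001], "spin": 0},
  {"slide": [0, 0, 0.0005], "spin": 0},
  {"slide": [0, 0, 0], "spin": 0},
  {"slide": [0, 0, 0], "spin": 0},
])

```text
clock: 18.9
position: [0.6441, 0.1179, -0.007]
ee_rot: [-0.0, 0.984, 0.176, 0.005]
contact_force: [-1.7, 2.4, 24.6]
width: -0.0005
```

Emit:
servo_tool([
  {"slide": [0, 0, -0.006], "spin": 0},
  {"slide": [0, 0, -0.02], "spin": 0},
  {"slide": [0, 0, -0.04], "spin": 0},
  {"slide": [0.02, 0, -0.05], "spin": 0},
  {"slide": [0.02, -0.02, -0.05], "spin": 0},
  {"slide": [0, -0.05, -0.03], "spin": 0},
  {"slide": [0, -0.05, 0], "spin": 0},
  {"slide": [0, -0.05, 0], "spin": 0},
])

```text
clock: 19.7
position: [0.6179, 0.2805, 0.1699]
ee_rot: [-0.0, 0.984, 0.176, 0.001]
contact_force: [0.2, 0.0, -0.6]
width: -0.0002
```

Run:
```python
from h import *
s=manip.get_state();print(s['position'],s['clock'],s['contact_force'])
for n,b in(('scene',(170,300,250,410)),('top',(180,320,230,370))):
    im=eyes.get_image(n); cv2.imwrite(f'pics/{n}10f.png',im)
    cv2.imwrite(f'pics/{n}10.png',cv2.resize(im[b[0]:b[1],b[2]:b[3]],(738 if n=='scene' else 600,600),interpolation=cv2.INTER_CUBIC))
```

```text
[0.61794948 0.28051744 0.1699423 ] 19.7 [ 0.23757246  0.0212852  -0.55257233]
```

View pics/scene10.png

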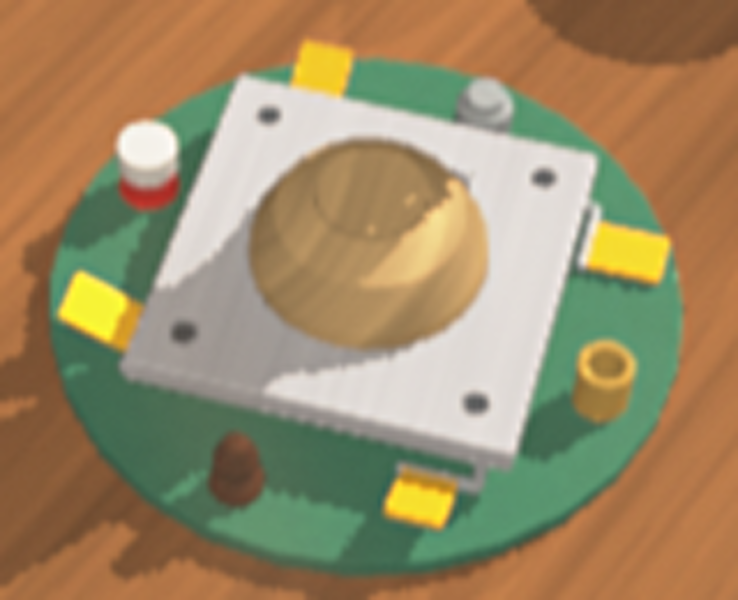

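View pics/top10.png

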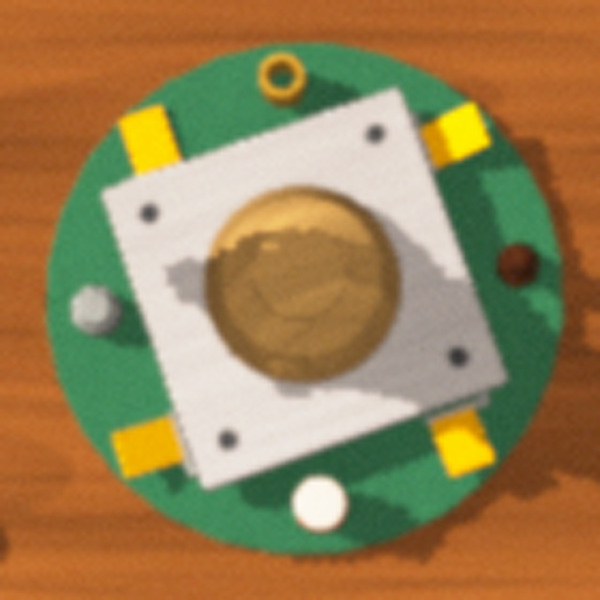

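Tab A at (627,250) now lies flat against its shadow, and the other three tabs still stand. I'll check numerically that the plate is level and hasn't shifted.

Run:
```python
from h import *
for n,c in(("top",[[264.3, 229.2], [282.7, 282.2], [336.3, 262.8], [317.1, 210.9]]),("scene",[[367.4, 208.0], [307.9, 194.5], [289.4, 241.7], [352.7, 257.0]])):
  for f in (f'pics/{n}0.png',f'pics/{n}10f.png'):
    im=cv2.imread(f,0).astype(float); px=[]
    for u,v in c:
        u0,v0=int(round(u)),int(round(v)); w=im[v0-4:v0+5,u0-4:u0+5]; w=np.clip(np.median(w)-20-w,0,None); gy,gx=np.mgrid[v0-4:v0+5,u0-4:u0+5]
        px.append(((w*gx).sum()/w.sum(),(w*gy).sum()/w.sum()))
    print(f,np.round(px,2).tolist())
    P=onz(n,px,.041); 
    im=cv2.imread(f);hsv=cv2.cvtColor(im,cv2.COLOR_BGR2HSV); y=cv2.inRange(hsv,(18,170,120),(32,255,255)); k,_,st,ce=cv2.connectedComponentsWithStats(y)
    print([(ce[i].round(1).tolist(),int(st[i,4])) for i in range(1,k) if 60<st[i,4]<250 and 250<ce[i][0]<400 and 170<ce[i][1]<300])
# expected shift per 5 mm at A in scene
print(proj('scene',[[.588,.111,.041],[.588,.111,.036]]))
```

```text
pics/top0.png [[264.29, 229.21], [282.73, 282.16], [336.06, 262.62], [317.15, 210.86]]
[([336.1, 210.9], 162), ([264.2, 212.0], 154), ([337.6, 283.1], 161), ([263.7, 284.0], 155)]
pics/top10f.png [[264.34, 229.31], [282.73, 282.18], [336.42, 262.83], [317.13, 210.81]]
[([295.4, 198.1], 61), ([336.2, 210.9], 162), ([264.3, 211.9], 154), ([337.6, 283.1], 159), ([263.7, 284.0], 155)]
pics/scene0.png [[367.39, 207.96], [307.85, 194.53], [289.31, 241.81], [352.68, 256.97]]
[([319.5, 184.0], 107), ([385.8, 221.8], 136), ([271.2, 237.0], 163), ([340.7, 277.9], 124)]
pics/scene10f.png [[367.44, 208.08], [307.86, 194.53], [289.32, 241.62], [352.69, 256.97]]
[([319.5, 184.0], 107), ([386.1, 224.5], 151), ([271.2, 237.0], 163), ([340.7, 277.9], 124)]
[[367.65109745 207.93213401]
 [367.46038382 209.38877873]]
```

Emit:
servo_tool([
  {"slide": [0, 0, 0], "spin": 0},
  {"slide": [0, 0, 0], "spin": 0},
  {"slide": [0, 0, 0], "spin": 0},
])

```text
clock: 20.1
position: [0.6184, 0.2779, 0.1685]
ee_rot: [0.0, 0.984, 0.176, -0.0]
contact_force: [-0.7, -0.3, 0.8]
width: -0.0001
```

Run:
```python
from h import *
im=eyes.get_image('scene'); d=cv2.absdiff(im,cv2.imread('pics/scene10f.png')).max(2)[170:300,250:410]; print(d.max(),(d>25).sum())
print(manip.sign_off())
```

```text
57 36
the job is handed in; nothing more can be done
None
```

I found the rocking corner, pressed its shim tab flat, and handed the job in at about 20 s.

- **Finding the corner:** I pressed the corners one after another with the shut fingertips. The first two held firm at 17 N and 10.5 N. The third, the far-left corner seen from the robot, gave at about 4–5 N and sank about 4.6 mm to a stop. I did not press the fourth.
- **Pressing the shim:** I pressed that corner's yellow tab down to its hard stop. It held up to about 25 N at the height expected for flat.
- **Last checks:**
  - **Plate:** three of the four corner discs were within about 0.1 pixel of where they started. The corner opposite the rocking one was about 0.2–0.4 pixel off, but its disc is partly in shadow. A sunken corner would be about 1.5 pixels off in the scene view, so the plate is level to about half a millimetre. It has not visibly shifted.
  - **Surroundings:** the other three tabs are unchanged. The four small loose things on the base rim look untouched.
  - **Just before hand-in:** 36 pixels around the plate differed from the previous picture. I think this was the arm's shadow settling, but I did not look into it.
- **Tool reading:** the shut fingertips ended about 24 mm short of the reported TCP. I therefore set the pressing heights by feel and took the tab's flat height relative to the contact height on the plate.

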